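# Hold the topping warmer's lid open with the lifting rod

## Robot

A 6-joint arm with a two-finger parallel gripper is mounted at the origin on the work surface. World frame = base frame: x ahead of the robot, y to its left, z up, the work surface at z = 0. Lengths are in m, angles in rad, forces in N, time in s.
With the tool pointing down it reaches from about 0.4 to 0.825 m from the base axis. Payload 7 kg.
Tool frame: the origin (TCP) lies at the very end of the fingers, on their centre line; the grasp point (between the pads) lies ctrl.grip_depth behind it (ctrl.grip_depth is the distance from the TCP to the grasp point, in m); z points along the fingers, y is the line along which they close (so a half turn about z gives the same grasp; the last joint's range is limited). The gripper opens to 88 mm and grips with 3 to 60 N. Pads are 19 mm wide; open, the fingers measure 130 mm over their backs; the gripper's body (78 mm by 193 mm) begins 47 mm behind the grasp point.
Start: joints at [1.41, 0.359, 0.012, 0, -1.224, -0.288], TCP at [0.293, 0.608, 0.227] pointing down, gripper open.
Joint ranges: [-3.07, 3.07], [-1.43, 2.12], [-1.02, 1.25], [-3.03, 1.67], [-3.05, -0], [-3.03, 3.03]. Speed limits (rad/s): [2.39, 2.39, 3.01, 3.14, 3.14, 3.14].

## Interface

Orientations are given as a unit quaternion [w, x, y, z].
In Python, from cell import ctrl, claw, viewer gives the robot as it stands. The module is installed in compiled form; this text tells all that it offers. Calls block until the motion is done:
- ctrl.move_to(position, orientation): joint-space move of the TCP to a pose.
- ctrl.servo_line(position, rate=0.15, orientation=None): straight line of the TCP; orientation=None keeps the orientation; rate is the mean speed in m/s.
- ctrl.move_joints(angles): joint-space move.
- claw.move_gripper(opening, force=None): opening from 0.0 (shut) to 1.0 (fully open); force is the grip in N (None keeps the last); returns when the fingers have stopped.
- ctrl.dwell(seconds).
- ctrl.solve_ik(position, orientation): joint angles nearest the present ones, or None.
- ctrl.get_obs(): the state.
- viewer.get_image(name): name is "scene" or "top" or "wrist"; returns the picture (384x512x3 uint8, red, green, blue); there is no depth.
- viewer.calibration(name): a dict with "fx", "fy", "cx", "cy" (pixels), "rvec" (rotation vector, rad) and "tvec" (3), from world to camera coordinates, as OpenCV has them. Camera axes: x right, y down, z forward; pixel columns grow to the right and rows downward; lengths in m; the calibration is good to about 2 mm. A picture is of the moment at which its call begins: read the wrist's pose just before it. calibration takes no time and is no camera call; for the wrist camera it gives the pose at the moment of the call.
A pose or a line that the arm cannot do raises ctrl.MotionError and nothing moves.
- ctrl.sign_off(): hands the job in; it is judged then, once.
Trained networks look in the newest picture that a camera, given by its name, has taken for a name from the list of things; names that differ only in an ending like _2 or _b are one class to them, and where a whole thing is asked for, a point or a joint stands for the part that bears it (a point fixed in the world has none). Each returns a list of dicts, best first, with "score" (0 to 1); they miss things now and then, are a little off and sometimes report something else, mostly with a low value. They report only what shows in the picture. A call takes as long as a camera call. They do not tell look-alikes from the thing itself.
- viewer.boxes_of(camera, name): "extent" ([left, top, right, bottom] as shares, 0 to 1, of the picture: columns of its width, rows of its height, round what is visible of it).
- viewer.outline_of(camera, name): "region" (384x512 bool, what is visible of it) and "extent" ([left, top, right, bottom] as shares, 0 to 1, of the picture: columns of its width, rows of its height, round what is visible of it).
- viewer.place_of(camera, name): "at" ([column, row] as shares, 0 to 1, of the picture: columns of its width, rows of its height: a listed point, or the origin of a listed thing).
The state is a dict: "time": time; "qpos": joint angles; "dq": joint speeds; "joint_torque": joint torques, N m; "eef_pos": TCP position; "tcp_rot": TCP orientation; "contact_force": force on the tool from outside, world axes, zero at the start; "torque": the same for the moment, N m; "width": opening from 0.0 (shut) to 1.0 (fully open); "finger_force": force on a finger pad.
Only numpy, scipy, OpenCV 4.12 (cv2) and the standard library are available. Lean on these libraries where they do the work, as an engineer would, in place of code of your own. Each camera call takes 0.05 s, during which the arm holds its last target. There are 200 camera calls.

## Task

The lid of the topping warmer falls shut by itself and has to stay clean, so lift it with the lifting rod: pick the rod up by its black handle, pass its shaft through the eye on the lid's front edge so that the tip comes out on the other side, and raise the lid with it to 45 degrees, give or take 6. Neither the gripper nor the arm may touch the lid, and the jug, carton and shaker cup stay where they are. Finish while still holding: the gripper keeps hold of the rod and the rod alone keeps the lid steady at 45 degrees.

Things in the scene. Friction and masses are not known exactly. Their poses are not given: they have to be found in the camera images.
- rod: Loose lifting rod, 223 mm long, 0.14 kg: black square handle 100 x 22 x 22 mm, then a straight round steel shaft 10 mm thick, 123 mm long, round tip. Origin on its axis at mid-handle; x runs along the axis to the tip (shaft x = 50 to 173 mm; balance point x = 22 mm). It lies flat on the counter at the robot's right, axis 11 mm up, pointing to the robot's left or up to 0.7 rad back towards it.
- warmer: The topping warmer, a steel box fixed to the counter, 200 mm front to back (its x), 220 mm wide (its y), 100 mm high, covered by a flat steel lid 6 mm thick and 224 mm wide. Origin at the centre of its underside; its front, with a black control panel and the eye above, faces its own -x, towards the robot, turned by up to 0.25 rad.
- eye (a point): Centre of the eye: an upright steel ring, opening 24 mm across, bar 6 mm thick, outside 36 mm across, fixed by a short flat tongue 14 mm wide to the middle of the lid's front edge. Its centre is 40 mm in front of that edge and, with the lid shut, 103 mm above the counter. It moves with the lid. Its axes are the lid's: the hole runs along y, which is parallel to the hinge (a rod can enter from either side); with the lid shut -x points away from the hinge to the front and z up.
- hinge (a point): Point on the hinge line at the middle of the lid's rear edge, 100 mm above the counter; its y axis lies along the hinge line, its x points to the back. The eye's centre swings about it at a radius of 240 mm (and 3 mm above the plane through the hinge).
- lid (a joint): Opening angle of the lid in rad: 0 shut, grows as the front edge rises, 0.785 = 45 degrees, stop at 1.25. The lid weighs about 0.3 kg, the hinge is free and it falls shut from any angle; holding it takes 1 to 2.5 N upwards at the eye.
- jug: Bystander: white mug-shaped measuring jug with a handle, 84 mm across, 110 mm high, standing behind on the right. Origin at the centre of its underside.
- carton: Bystander: milk carton 70 x 70 mm, about 205 mm high, on the left. Origin at the centre of its underside.
- shaker: Bystander: steel shaker cup, 84 mm across, 130 mm high, on the left, nearer the robot. Origin at the centre of its underside.
There are look-alikes about, which are no part of the job. There is more than one size of the rod; the job needs the smallest.

How it is judged:
On the way:
1. the rod's shaft passes through the eye while the lid is still nearly shut (x of eye in the frame of rod between 0.06 and 0.163 m and y of eye in the frame of rod between -0.011 and 0.011 m and z of eye in the frame of rod between -0.011 and 0.011 m and angle between the x axis of rod and the y axis of eye, either way round below 0.5 rad and value of joint lid below 0.2 rad), for 0.1 s.
At the end, for the whole second after the job is handed in: Fingers grip the rod; its shaft runs through the eye (eye centre within 11 mm of the rod axis, 10 mm or more from the tip, rod within 0.5 rad of the hole's axis); the rod carries the lid, still (under 0.1 rad/s), at 45 +-6 degrees; jug, carton and shaker cup within 30 mm of their starts (x of eye in the frame of rod between 0.06 and 0.163 m and y of eye in the frame of rod between -0.011 and 0.011 m and z of eye in the frame of rod between -0.011 and 0.011 m and angle between the x axis of rod and the y axis of eye, either way round below 0.5 rad and value of joint lid between 0.680678 and 0.890118 rad and velocity of joint lid between -0.1 and 0.1 rad/s and contact force between rod and lid above 0.3 N and contact force between the fingers and rod above 2 N and contact force between lid and jug below 0.2 N and contact force between lid and carton below 0.2 N and contact force between lid and shaker below 0.2 N and distance of each of jug, carton, shaker from where it was at the start of the episode below 0.03 m); the arm keeps its last pose, push and grip.
It fails at once if the gripper or the arm touches the lid (contact force between any of the fingers, the arm and lid above 1 N).
It fails at once if the jug, the carton or the shaker cup is moved by more than 30 mm (distance of any of jug, carton, shaker from where it was at the start of the episode above 0.03 m).
It also fails if it takes over 51 s, if anything falls off the work surface, if the arm or the gripper's body presses on something with over 40 N, if the wrist force passes 120 N, or if a joint passes its speed limit or range.

## Working session

There is one attempt and no reset: what is moved stays moved. The work goes in short steps, each a Python script; the robot and the scene stay as the last script left them, time stands still between calls to the robot, and variables do not carry over. Pictures are saved under pics/ and viewed, at most 10 in all, crops included, and the job is handed in when it is done.

```bash
mkdir -p pics; cat > h.py <<'E'
import numpy as np, cv2
from scipy.spatial.transform import Rotation as R
from cell import ctrl, claw, viewer
def cal(n):
    c=viewer.calibration(n); K=np.array([[c['fx'],0,c['cx']],[0,c['fy'],c['cy']],[0,0,1]])
    return K,R.from_rotvec(np.ravel(c['rvec'])).as_matrix(),np.ravel(c['tvec'])
def ray(c,uv):
    K,Rm,t=c; d=Rm.T@np.linalg.solve(K,[uv[0],uv[1],1]); return -Rm.T@t,d/np.linalg.norm(d)
def onz(c,uv,z):
    o,d=ray(c,uv); return o+d*(z-o[2])/d[2]
def tri(rs):
    A=sum(np.eye(3)-np.outer(d,d) for o,d in rs); b=sum((np.eye(3)-np.outer(d,d))@o for o,d in rs)
    p=np.linalg.solve(A,b); return p,[round(float(np.linalg.norm(np.cross(p-o,d))),4) for o,d in rs]
def proj(c,p):
    K,Rm,t=c; q=K@(Rm@np.asarray(p)+t); return q[:2]/q[2]
def save(n,f): 
    im=viewer.get_image(n); cv2.imwrite('pics/'+f,im[:,:,::-1]); return im
def quat(xa,za):
    "wxyz from tool x-hint and tool z"
    z=np.array(za,float)/np.linalg.norm(za); x=np.array(xa,float); x-=z*(x@z); x/=np.linalg.norm(x)
    q=R.from_matrix(np.c_[x,np.cross(z,x),z]).as_quat(); return [q[3],q[0],q[1],q[2]]
E
python3 - <<'E'
from h import *
a=save('scene','s1.png'); b=save('top','t1.png')
cv2.imwrite('pics/st.png',np.vstack([a,b])[:,:,::-1])
for n in ['scene','top']:
    c=cal(n); print(n,'cam at',(-c[1].T@c[2]).round(3))
    for k in ['rod','eye','hinge','warmer','jug','carton','shaker']:
        print(k,[(np.round(np.array(d['at'])*[512,384],1).tolist(),round(d['score'],2),onz(c,np.array(d['at'])*[512,384],{'rod':.011,'eye':.103,'hinge':.1}.get(k,0)).round(3)[:2].tolist()) for d in viewer.place_of(n,k)])
o=ctrl.get_obs(); print(o['time'],o['tcp_rot'],ctrl.grip_depth)
E
```

```text
scene cam at [ 1.209 -0.782  1.227]
rod [([168.6, 299.6], 0.94, [0.556, -0.527]), ([169.3, 187.3], 0.82, [0.182, -0.223]), ([195.9, 243.7], 0.7, [0.458, -0.328]), ([313.9, 138.7], 0.42, [0.419, 0.376])]
eye [([299.4, 167.0], 0.77, [0.538, 0.128])]
hinge [([356.7, 198.0], 0.92, [0.78, 0.147]), ([313.7, 138.7], 0.32, [0.476, 0.291])]
warmer [([330.0, 203.0], 0.79, [0.683, 0.141])]
jug [([244.0, 267.9], 0.56, [0.644, -0.279])]
carton [([338.0, 158.5], 0.66, [0.562, 0.356])]
shaker [([313.2, 138.1], 0.86, [0.407, 0.388]), ([339.8, 156.6], 0.36, [0.561, 0.371])]
top cam at [ 0.273 -0.067  1.337]
rod [([305.7, 283.0], 0.76, [0.181, -0.23]), ([389.1, 174.3], 0.64, [0.567, -0.539]), ([334.8, 207.2], 0.61, [0.445, -0.338])]
eye [([202.7, 173.4], 0.83, [0.546, 0.123])]
hinge [([199.6, 108.8], 0.87, [0.776, 0.141])]
warmer [([208.0, 145.5], 0.88, [0.674, 0.122])]
jug [([311.0, 154.3], 0.83, [0.643, -0.258])]
carton [([137.3, 174.8], 0.92, [0.563, 0.376])]
shaker [([130.6, 218.4], 0.73, [0.403, 0.391]), ([135.2, 174.4], 0.5, [0.564, 0.384])]
0.8 [-1.16425060e-05  9.74929941e-01 -2.22512043e-01  1.48060056e-05] 0.0188
```

```bash
python3 -c "
import cv2
i=cv2.imread('pics/st.png');print(i.shape)
cv2.imwrite('pics/both.png',cv2.resize(cv2.hconcat([i[:384],i[384:]]),(800,300),interpolation=cv2.INTER_AREA))"
```

```text
(768, 512, 3)
```

View pics/s1.png

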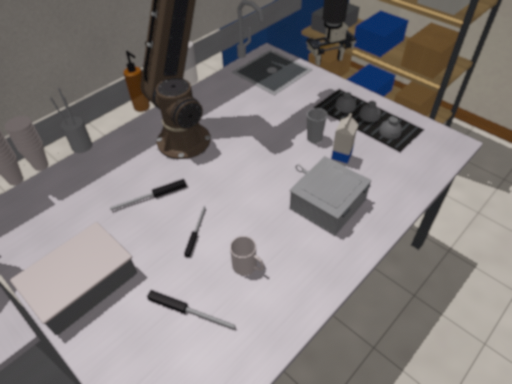

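View pics/t1.png

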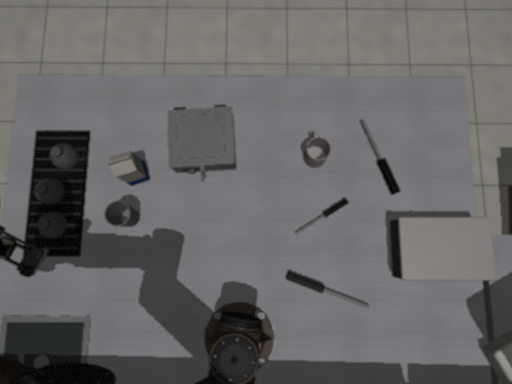

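The scene view shows three rods: handles near (168,300), (170,188) and the smallest at (190,244). In the top view the smallest rod runs from its handle at (335,207) to its tip at (295,232). The warmer's eye is at about (203,173) in the top view, and the jug is at (315,150), clear of the path. Next I go above the smallest rod and look with the wrist camera.

```bash
python3 - <<'E'
from h import *
ct,cs=cal('top'),cal('scene')
print('eye',tri([ray(ct,(202.7,173.4)),ray(cs,(299.4,167.0))]),'hinge',tri([ray(ct,(199.6,108.8)),ray(cs,(356.7,198))]),'rod',tri([ray(ct,(334.8,207.2)),ray(cs,(195.9,243.7))]))
h,t=onz(ct,(347,200),.011),onz(ct,(295,232),.011); print('handle end, tip',h,t,np.linalg.norm(h-t))
d=t-h; yaw=np.arctan2(d[1],d[0]); print('yaw',yaw)
o=ctrl.get_obs(); p=np.array(o['eef_pos'])
ctrl.servo_line([p[0],p[1],.34],rate=.3)
for s in (1,-1):
    print(s,ctrl.solve_ik([.45,-.333,.2],quat(s*d,[0,0,-1])),ctrl.solve_ik([.55,0,.11],quat([s*-.076,s,0],[0,0,-1])))
s=1 if ctrl.solve_ik([.45,-.333,.2],quat(d,[0,0,-1])) is not None else -1
E
```

```text
eye (array([0.54371963, 0.1207576 , 0.11239786]), [0.0006, 0.0006]) hinge (array([0.77882837, 0.14318865, 0.10021354]), [0.0034, 0.0034]) rod (array([ 0.45061463, -0.33253636,  0.00696901]), [0.0078, 0.0078])
handle end, tip [ 0.47159065 -0.38253158  0.011     ] [ 0.35658014 -0.19481098  0.011     ] 0.22015094934534096
yaw 2.1204788739133944
1 [-0.28737107  0.18966797 -0.28423679  0.         -1.09689156 -2.30453903] [ 0.35621278  0.26119085 -0.42004749  0.         -0.88955799  2.86123405]
-1 [-0.28737107  0.18966797 -0.28423679  0.         -1.09689156  0.83705362] [ 0.35621278  0.26119085 -0.42004749  0.         -0.88955799 -0.28035861]
```

```bash
python3 - <<'E'
from h import *
d=np.array([np.cos(2.12),np.sin(2.12),0])
ctrl.move_to([.43,-.31,.26],quat(-d,[0,0,-1]))
print(ctrl.get_obs()['time'])
c=cal('wrist'); im=save('wrist','w1.png'); print('cam',(-c[1].T@c[2]).round(3),c[1][2].round(3))
for r in viewer.outline_of('wrist','rod'): 
    m=r['region']; print(r['score'],m.sum(),np.array(r['extent'])*[512,384,512,384])
    u=np.argwhere(m)[:,::-1].astype(float); cc,_,vt=cv2.PCACompute2(u.astype(np.float32),None)[0],0,cv2.PCACompute2(u.astype(np.float32),None)[1]
    q=(u-cc)@vt[0]; 
    for e in (q.min(),q.max()): print(' end',(cc[0]+vt[0]*e).round(1),onz(c,cc[0]+vt[0]*e,.011).round(4))
for r in viewer.place_of('wrist','rod'): print(r, onz(c,np.array(r['at'])*[512,384],.011))
print([proj(c,p).round(0) for p in ([.451,-.333,.011],[.3566,-.195,.011])])
E
```

```text
4.5833
cam [ 0.47  -0.374  0.418] [-0.147  0.241 -0.959]
0.94 1485 [249.8048 106.4832 268.4928 247.104 ]
 end [259.8 107. ] [ 0.4689 -0.3802  0.011 ]
 end [260.8 247. ] [ 0.351  -0.1917  0.011 ]
0.77 976 [315.904  200.2944 482.9184 306.816 ]
 end [319.9 299.5] [ 0.2077 -0.1586  0.011 ]
 end [480.8 199.6] [ 0.0988 -0.443   0.011 ]
{'at': [0.6883, 0.7268], 'score': 0.93} [ 0.18392739 -0.22185306  0.011     ]
{'at': [0.5027, 0.3674], 'score': 0.87} [ 0.44661238 -0.33722804  0.011     ]
[array([253., 142.]), array([259., 244.])]
```

View pics/w1.png

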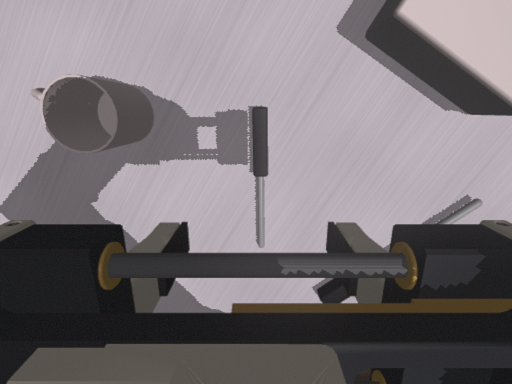

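Wrist view: the small rod lies along column 260, with its handle end at row 107 and its tip at row 247. That makes it 222 mm long, so it is the right one. Picking it up at mid-handle.

```bash
python3 - <<'E'
from h import *
d=np.array([-.530,.848,0]); q=quat(-d,[0,0,-1]); p=np.array([.4432,-.3376,0])
claw.move_gripper(1.0,50)
ctrl.move_to([*p[:2],.10],q)
ctrl.servo_line([*p[:2],.004],rate=.1)
f0=ctrl.get_obs()['contact_force']
claw.move_gripper(0.0,50)
o=ctrl.get_obs(); print(o['time'],o['eef_pos'],o['width'],o['finger_force'],f0,o['contact_force'])
ctrl.servo_line([*p[:2],.20],rate=.2)
o=ctrl.get_obs(); print(o['time'],o['eef_pos'],o['width'],o['finger_force'],o['contact_force'],o['torque'])
# go near the eye: look pose
eye=np.array([.543,.122]); ya=np.array([-.09,1.,0])/np.hypot(.09,1)
g=eye-ya[:2]*.23
ctrl.move_to([*g,.20],quat(-ya,[0,0,-1]))
for k in range(1):
    c=cal('wrist'); im=save('wrist','w2.png'); print('cam',(-c[1].T@c[2]).round(3))
    for n in ['eye','hinge','rod']: print(n,[(np.round(np.array(r['at'])*[512,384],1),r['score']) for r in viewer.place_of('wrist',n)])
    print('exp eye',proj(c,[.543,.122,.105]))
print(ctrl.get_obs()['time'],ctrl.get_obs()['width'])
im2=save('scene','s2.png'); 
for n in ['eye','rod']: print(n,[(np.round(np.array(r['at'])*[512,384],1),r['score']) for r in viewer.place_of('scene',n)])
E
```

```text
7.8 [ 0.44319329 -0.33758021  0.00396822] 0.24709890664174128 49.99428927898407 [-0.46104723  0.89211392  0.56612541] [-0.29258011 -0.23806626 -0.63600671]
8.9333 [ 0.44245254 -0.33717773  0.19867321] 0.24900859962218302 49.99409258365631 [ 0.87458054  0.49192634 -1.5307656 ] [ 0.01990857 -0.01754186  0.00346972]
cam [ 0.569 -0.183  0.358]
eye []
hinge []
rod [(array([257. , 236.8]), 0.79)]
exp eye [256.16219111 374.81179614]
10.15 0.24804827311216224
eye [(array([300.2, 167.9]), 0.66)]
rod [(array([168.3, 300.3]), 0.95), (array([169.8, 187.9]), 0.8), (array([262.1, 183.9]), 0.69)]
```

View pics/w2.png

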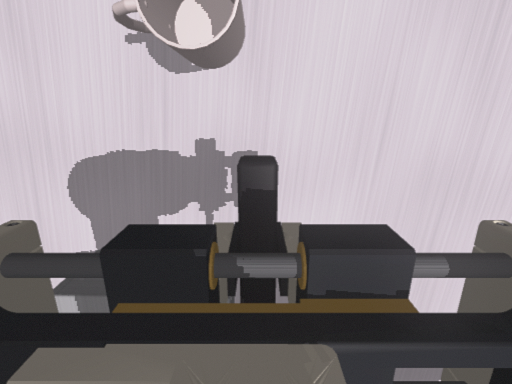

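The wrist view shows the rod held by its handle (columns 240–277, end at row 155), straight in the jaws. This camera looks towards the handle's end, so the eye is out of sight. I'll look at the eye from above its far side, in two places.

```bash
python3 - <<'E'
from h import *
ya=np.array([-.09,1.,0])/np.hypot(.09,1); q=quat(-ya,[0,0,-1])
pe=[];ph=[];ims=[]
o=ctrl.get_obs()['eef_pos']; ctrl.servo_line([o[0],o[1],.26],rate=.3)
for i,(x,y) in enumerate([(.47,.2),(.60,.2)]):
    ctrl.move_to([x,y,.26],q)
    c=cal('wrist'); ims.append(save('wrist',f'e{i}.png'))
    for n,L in (('eye',pe),('hinge',ph)):
        r=viewer.place_of('wrist',n); print(n,[(np.round(np.array(k['at'])*[512,384],1),k['score']) for k in r])
        if r: L.append(ray(c,np.array(r[0]['at'])*[512,384]))
    np.savez(f'c{i}.npz',K=c[0],R=c[1],t=c[2])
for L in (pe,ph):
    if len(L)>1: print(tri(L))
print(ctrl.get_obs()['time'])
cv2.imwrite('pics/e01.png',cv2.resize(np.hstack(ims),(800,300),interpolation=cv2.INTER_AREA)[:,:,::-1])
E
```

```text
eye [(array([202.2, 109. ]), 0.55)]
hinge [(array([202. , 108.8]), 0.26)]
eye [(array([317.2, 121.6]), 0.61)]
hinge [(array([105.9, 113. ]), 0.8), (array([316.9, 119.2]), 0.49)]
(array([0.53764623, 0.12846431, 0.0999621 ]), [0.0009, 0.0009])
(array([0.40361586, 0.11142181, 0.7988195 ]), [0.0084, 0.0084])
12.7583
```

View pics/e01.png

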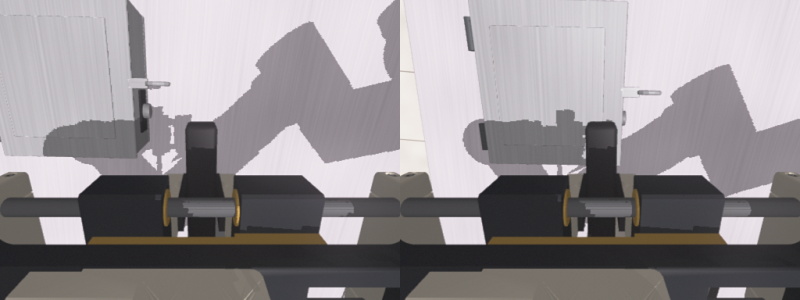

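Both wrist views show the eye edge-on as a short bar ahead of the lid's front edge: columns 189–217, row 107 in the first and columns 302–337, row 119 in the second. This agrees with the network. One zoomed crop will sharpen the ring's centre and the lid's edges.

```bash
python3 - <<'E'
import cv2
a=cv2.imread('pics/e0.png')[80:155,150:230]; b=cv2.imread('pics/e1.png')[80:155,275:355]
f=lambda i:cv2.resize(i,None,fx=5,fy=5,interpolation=cv2.INTER_CUBIC)
cv2.imwrite('pics/ez.png',cv2.hconcat([f(a),f(b)]))
E
```

```text
(no output)
```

View pics/ez.png

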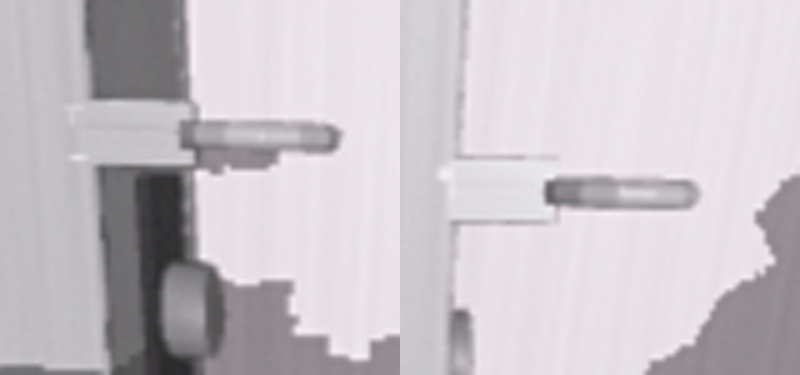

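```bash
python3 - <<'E'
from h import *
C=[(lambda z:(z['K'],z['R'],z['t']))(np.load(f'c{i}.npz')) for i in (0,1)]
e=tri([ray(C[0],(202.3,107)),ray(C[1],(319.5,118.6))]); print(e)
print('hinge side',onz(C[1],(105.9,113),.1))
for a,b in (((167,80),(171.4,154)),((162.5,0),(172.8,192))):
    d=onz(C[0],b,.106)-onz(C[0],a,.106); print('edge yaw',np.arctan2(-d[0],d[1]),onz(C[0],a,.106))
print([onz(c,u,.103).round(4) for c,u in zip(C,((202.3,107),(319.5,118.6)))])
o=ctrl.get_obs(); print(o['eef_pos'],o['tcp_rot'])
# rod tip in scene/top now
im=save('scene','s3.png'); save('top','t3.png')
E
```

```text
(array([0.53663575, 0.12560347, 0.10483378]), [0.0002, 0.0002])
hinge side [0.77475052 0.14050941 0.1       ]
edge yaw 0.058859482495484734 [0.57480127 0.10110904 0.106     ]
edge yaw 0.052409641881979954 [0.57889263 0.02735631 0.106     ]
[array([0.537 , 0.1254, 0.103 ]), array([0.5362, 0.1258, 0.103 ])]
[0.59953811 0.19977467 0.26038388] [-1.96803724e-04  7.38105663e-01 -6.74685105e-01  7.72979046e-06]
```

```bash
python3 - <<'E'
from h import *
E=np.array([.5366,.1256,.104]); ya=np.array([-.058,.998,0]); q=quat(-ya,[0,0,-1])
g=E-ya*.205; 
ctrl.move_to([*g[:2],.26],q); ctrl.servo_line([*g[:2],.097],rate=.15)
o=ctrl.get_obs(); print(o['time'],o['eef_pos'],o['tcp_rot'],o['contact_force'],o['width'])
z=[]
for n in ('scene','top'):
    im=save(n,n+'4.png'); c=cal(n); T=E-ya*.035
    u=proj(c,T); v=proj(c,E); print(n,'tip exp',u.round(1),'eye exp',v.round(1),'axis pt .06',proj(c,E-ya*.145).round(1))
    x,y=(v-[40,25]).astype(int) if n=='scene' else (v-[25,25]).astype(int)
    if n=='scene':x-=0
    k=im[y:y+50,x:x+80]; print('crop origin',x,y); z.append(cv2.resize(k,None,fx=7,fy=7,interpolation=cv2.INTER_CUBIC)[:300])
cv2.imwrite('pics/z4.png',np.vstack(z)[:,:,::-1])
E
```

```text
15.1833 [ 0.54914436 -0.07880852  0.09776814] [-4.73753043e-04  7.27467549e-01 -6.86141771e-01  4.58559546e-04] [ 0.15286276  0.69658248 -1.22264837] 0.2469990482088734
scene tip exp [293.1 172.2] eye exp [298.8 167. ] axis pt .06 [274.5 189.4]
crop origin 258 141
top tip exp [212.1 175.6] eye exp [201.7 176.1] axis pt .06 [244.8 173.9]
crop origin 176 151
```

View pics/z4.png

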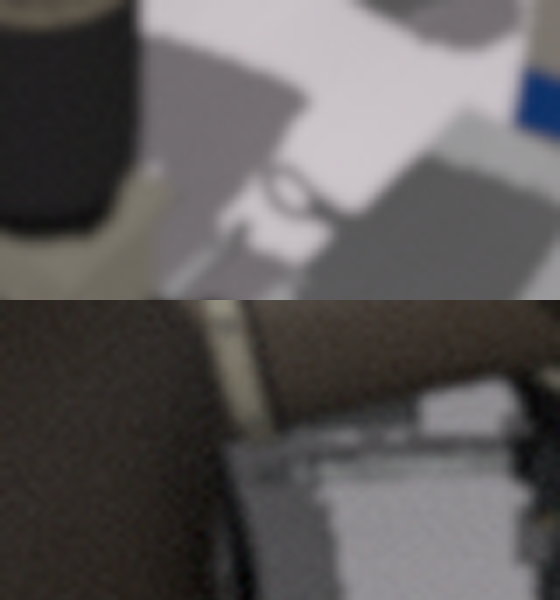

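The zoom shows the eye ring at scene pixel (299.4,168.1) and the rod tip at (293,173.6). Both sit about 1 px below their predictions, so rod and eye line up. The arm hides the eye in the top view. Inserting in small steps with a force check.

```bash
python3 - <<'E'
from h import *
E=np.array([.5366,.1256,.104]); ya=np.array([-.058,.998,0])
f0=np.array(ctrl.get_obs()['contact_force'])
for s in (.185,.175,.168,.16,.15,.142,.135):
    g=E-ya*s; ctrl.servo_line([g[0],g[1],.097],rate=.06)
    o=ctrl.get_obs(); f=np.array(o['contact_force'])-f0; print(s,round(o['time'],2),f.round(2),np.array(o['torque']).round(3),np.round(o['eef_pos'],4))
    if np.abs(f).max()>4: print('STOP'); break
im=save('scene','s5.png'); cv2.imwrite('pics/z5.png',cv2.resize(im[130:205,245:345],None,fx=6,fy=6,interpolation=cv2.INTER_CUBIC)[:,:,::-1])
E
```

```text
0.185 15.77 [-0.46  1.22  0.28] [ 0.044 -0.078 -0.028] [ 0.5473 -0.0585  0.0971]
0.175 16.08 [-0.81  0.41 -0.99] [-0.004 -0.073 -0.003] [ 0.5468 -0.0487  0.097 ]
0.168 16.35 [-0.92 -0.16 -0.08] [ 0.046 -0.053 -0.006] [ 0.5464 -0.0418  0.097 ]
0.16 16.63 [ 0.1   0.35 -0.04] [ 0.038 -0.107  0.017] [ 0.5459 -0.0337  0.0971]
0.15 16.95 [-1.33  0.86 -0.93] [ 0.006 -0.023  0.004] [ 0.5453 -0.0237  0.097 ]
0.142 17.23 [-0.41  1.51 -0.39] [ 0.048 -0.014 -0.002] [ 0.5448 -0.0158  0.097 ]
0.135 17.5 [ 0.51  0.97 -0.13] [ 0.031 -0.054  0.029] [ 0.5444 -0.0088  0.097 ]
```

View pics/z5.png

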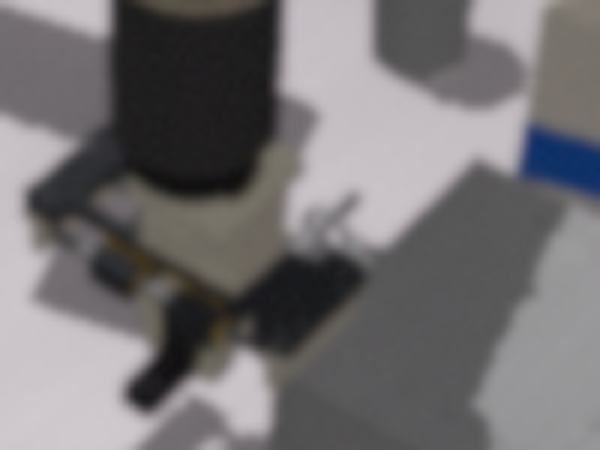

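The scene crop shows the shaft going through the ring, with the tip out beyond it at about zoom (355,197). Raising along the arc now.

```bash
cat >> h.py <<'E'
E0=np.array([.5366,.1256,.103]); ya=np.array([-.058,.998,0]); xa=np.array([.998,.058,0])
def tcp(th,s=.135):
    return E0+xa*(.24-.24*np.cos(th)+.003*np.sin(th))+[0,0,-.003+.24*np.sin(th)+.003*np.cos(th)]-ya*s
E
python3 - <<'E'
from h import *
f0=np.array([.15,.7,-1.22])
for th in np.radians([1,6,12,18,24,30,36,42,45]):
    ctrl.servo_line(tcp(th),rate=.05)
    o=ctrl.get_obs(); f=np.array(o['contact_force'])-f0; print(round(np.degrees(th)),round(o['time'],2),f.round(2),np.array(o['torque']).round(3),np.round(o['eef_pos'],4),round(o['width'],3))
    if np.abs(f).max()>8: print('STOP'); break
ims=[]
for n in ('scene','top'):
    ims.append(save(n,n+'6.png'))
    print(n,'exp eye',proj(cal(n),tcp(np.radians(45),0)).round(1),[(np.round(np.array(r['at'])*[512,384],1),r['score']) for r in viewer.place_of(n,'eye')])
k=cv2.resize(ims[0][80:230,240:400],None,fx=3.5,fy=3.5,interpolation=cv2.INTER_CUBIC)
cv2.imwrite('pics/z6.png',k[:,:,::-1])
E
```

```text
1 17.9 [ 0.86 -0.65 -0.46] [-0.238 -0.2   -0.096] [ 0.5448 -0.0092  0.1077] 0.246
6 18.47 [ 2.26 -0.78 -1.18] [-0.194 -0.79  -0.247] [ 0.5462 -0.009   0.1283] 0.244
12 19.12 [ 1.89 -0.07 -1.83] [-0.09  -0.841 -0.28 ] [ 0.5502 -0.0088  0.1528] 0.246
18 19.77 [ 1.93  0.09 -2.4 ] [-0.028 -0.63  -0.224] [ 0.5569 -0.0084  0.177 ] 0.249
24 20.42 [ 1.61 -0.67 -2.41] [-0.039 -0.596 -0.254] [ 0.5662 -0.0079  0.2003] 0.244
30 21.07 [ 1.48 -0.63 -3.44] [-0.175 -0.678 -0.222] [ 0.5779 -0.0072  0.2225] 0.246
36 21.72 [ 1.06 -0.15 -2.74] [-0.13  -0.758 -0.227] [ 0.5918 -0.0064  0.2433] 0.248
42 22.37 [ 0.88 -0.04 -4.42] [-0.155 -0.799 -0.285] [ 0.6079 -0.0054  0.2626] 0.245
45 22.77 [ 1.35 -0.07 -4.36] [-0.244 -0.659 -0.217] [ 0.6169 -0.0049  0.2719] 0.237
scene exp eye [319.  141.1] [(array([318.9, 142.3]), 0.82)]
top exp eye [192.5 140.2] [(array([191.7, 139.5]), 0.61)]
```

View pics/z6.png

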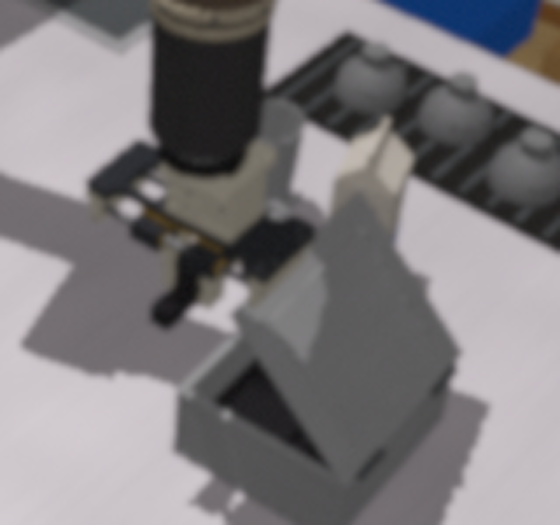

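The crop shows the lid open at about 45°, held at the eye by the rod. The gripper is clear to the left, and jug, carton and shaker look untouched. One steadiness check, then hand in.

```bash
python3 - <<'E'
from h import *
ctrl.dwell(1.0); rs=[]
for n in ('scene','top'):
    viewer.get_image(n); r=viewer.place_of(n,'eye')
    if r: rs.append(ray(cal(n),np.array(r[0]['at'])*[512,384])); print(n,np.array(r[0]['at'])*[512,384])
ok=True
if len(rs)==2:
    p,e=tri(rs); a=np.degrees(np.arcsin(np.clip((p[2]-.1)/.24,-1,1))); b=np.degrees(np.arccos(np.clip(((E0+xa*.24-p)@xa)/.24,-1,1))); print(p,e,'angles',a,b); ok=41<(a+b)/2<49
o=ctrl.get_obs(); print(o['time'],o['contact_force'],o['finger_force'],o['width'],ok)
if ok: print(ctrl.sign_off())
E
```

```text
scene [318.9248 140.6976]
top [192.512  138.0096]
[0.61214026 0.12715498 0.27805498] [0.002, 0.002] angles 47.89315617864633 46.7745658118508
24.1667 [ 1.90746186  0.48164284 -4.40817619] 50.02404749393463 0.24812409571192334 True
the job is handed in; nothing more can be done
None
```

I handed the job in at about 24 s: the gripper holds the rod, its shaft runs through the eye, and the lid stands steady at a camera-measured 47 degrees, inside the 45 ± 6 band, though no verdict came back.

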